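# Find the radius leaf that fits an insulator's edge

## Task

Try the radius leaves from the wooden stand, gently, on a rounded long top edge of the porcelain insulator lying on the rubber mat, without shoving it, until you have the one that follows the edge with neither rock nor gap, and hold that one lightly seated against the top and the side for about a second. Then put the leaf that fits in the order tray; the other leaf must be standing in the stand, in either slot, and everything else stay where it was.

Things in the scene. Friction and masses are not known exactly. Their poses are not given: they have to be found in the camera images.
- mat: black rubber mat 150 x 110 mm, 3 mm thick, fixed to the table; origin at the centre of its underside. The insulator to gauge is the one that lies on it, roughly centred, its length within about 0.1 rad of the mat's long side (x). The others stand on a 3 mm card farther from the robot; any of them may be on the mat.
- insulator_a: one of four white porcelain insulator blocks, loose, 0.9 kg, about 116 long (x), 65 wide (y), 55 mm high (z up); origin at the centre of its underside. As fired, width and height differ by up to 3 mm either way from piece to piece. Top, sides flat; both long top edges rounded to one radius, plain over the middle 88 mm (then a neck and a collar at each end).
- insulator_b: another block, likewise. Two of the four blocks have edge radius 12 mm, two 22 mm; which is which is not recorded.
- insulator_c: another block, likewise.
- insulator_d: another block, likewise.
- leaf_12_grip (a point): centre of the handle of the 12 mm radius leaf: a steel blade 4 mm thick under a black handle (12 thick in x, 30 wide in y, 40 mm high in z), upright in the stand at the start, 90 g. Axes: x across the blade, y along it towards the notch, z up. The notch's corner point lies at (0, +5, -42) mm from here, the foot 74 mm below. 
- leaf_22_grip (a point): centre of the handle of the 22 mm radius leaf: a steel blade 4 mm thick under a black handle (12 thick in x, 30 wide in y, 40 mm high in z), upright in the stand at the start, 90 g. Axes: x across the blade, y along it towards the notch, z up. The notch's corner point lies at (0, +5, -42) mm from here, the foot 74 mm below. 
- leaf_12_notch (a point): corner point of the 12 mm leaf's notch, a concave quarter round of radius 12 mm cut in a lower corner; beyond the curve a level flat faces down (12 to 34 mm along y from this point) and an upright flat faces +y (12 to 32 mm below it); prolonged, the flats meet here. Blade: y -26 to 34, z -32 to 24 mm; its upper +y corner is convex, same radius. Axes as the leaf's.
- leaf_22_notch (a point): corner point of the 22 mm leaf's notch, a concave quarter round of radius 22 mm cut in a lower corner; beyond the curve a level flat faces down (22 to 34 mm along y from this point) and an upright flat faces +y (22 to 32 mm below it); prolonged, the flats meet here. Blade: y -26 to 34, z -32 to 24 mm; its upper +y corner is convex, same radius. Axes as the leaf's.
- leaf_12: the 12 mm leaf; origin level with its foot, below the notch's corner point; axes as the leaf's. A leaf smaller than the edge's radius sits on both faces but leaves a gap at the curve. Leaves are held on with finger pressure, some 1 to 6 N on each face; a hard knock or press (20 N) chips the glaze.
- leaf_22: the 22 mm leaf; origin and axes likewise. A leaf larger than the edge's radius rides on the curve and rocks; its two flats cannot both touch: with the level flat near the top face (under 1 mm) the upright flat is still some 6 mm off the side, with it 4 mm up about 2 mm off.
- slot_1 (a point): where a leaf's handle centre is when the leaf is fully home in this slot of the beech leaf stand (134 x 82 mm, 40 mm high, fixed; two slots 80 mm apart). Axes as those of a leaf at home. The slot is 6.4 mm wide with flared mouth; the blade goes 34 mm deep between the cheeks (mouth 40 mm above the table) and is lifted straight up.
- slot_2 (a point): the same for the other slot.
- tray: aluminium order tray with a paper docket in it, 240 (x) x 180 (y) mm outside, 30 mm high, 3 mm walls and floor, fixed; origin at the centre of its underside.
- jar: bystander: clear glass jar with tin lid, 78 mm across, 109 mm high; origin under its centre.
- bottle: bystander: aluminium drinks bottle, 67 mm across, 206 mm high; origin under its centre.
- frame: bystander: small walnut picture frame lying flat, 130 x 180 x 18 mm; origin under its centre.
- scanner: bystander: hand scanner lying down, about 180 mm long, 43 mm high.
- carton: bystander: small closed carton 130 x 90 x 65 mm.
Things that resemble listed ones, but are neither listed nor needed, are in the scene too. What is shaped like the part that bears slot_1 but green or orange is not meant.

How it is judged:
By the outcome, as a careful person would: the job done as asked, in the order asked, and still so for the second after the job is handed in, with the robot touching nothing.
It also fails if it takes over 72 s, if anything falls off the work surface, if the arm or the gripper's body presses on something with over 40 N, if the wrist force passes 120 N, or if a joint passes its speed limit or range.

## Robot

A 7-joint arm with a two-finger parallel gripper is mounted at the origin on the work surface. World frame = base frame: x ahead of the robot, y to its left, z up, the work surface at z = 0. Lengths are in m, angles in rad, forces in N, time in s.
With the tool pointing down it reaches from about 0.4 to 0.85 m from the base axis. Payload 10.4 kg.
Tool frame: the origin (TCP) lies on the centre line of the jaws, within the pads' length; the fingertips stand r.finger_overhang ahead of it and the grasp point (between the pads) lies 5 mm behind it (r.finger_overhang is the distance from the TCP to the fingertips, in m); z points along the fingers, y is the line along which they close (so a half turn about z gives the same grasp; the last joint's range is limited). The gripper opens to 87 mm and grips with 3 to 60 N. Pads are 19 mm wide; open, the fingers measure 117 mm over their backs; the gripper's body (75 mm by 190 mm) begins 51 mm behind the grasp point.
Start: joints at [-1.185, 0.332, -0.065, 1.46, 0.022, 1.35, -0.088], TCP at [0.248, 0.574, 0.237] pointing down, gripper open.
Joint ranges: [-2.6, 2.6], [-0.5, 2.12], [-1.47, 1.34], [0.16, 2.42], [-1.27, 4.41], [0.06, 2.06], [-2.6, 2.6]. Speed limits (rad/s): [2.22, 2.22, 2.79, 2.79, 3.14, 3.14, 3.14].

## Interface

Orientations are given as a unit quaternion [x, y, z, w].
In Python, from bench import read_state, viewer, r gives the robot as it stands.
- The arm moves only by the tool carry_out, never from a script. Its argument "moves" is a list of rows, each a list of 6 numbers: the shift along the tool's x, y, z in units of 40 mm (1.0 is 40 mm), then the turn, a rotation vector about the tool's x, y, z in units of 8 degrees (1.0 is 8 degrees). A call has 1 to 20 rows; each row shifts and turns the commanded pose from where the row before left it, along the tool's axes as they then stand; what a row does not reach is not made up. A row lasts 1/8 s, in which the tool goes at most 62.5 mm and 10.7 degrees, less where a joint would pass 70% of its speed; a pose out of reach is approached as far as the arm can. A call is refused whole if a number of a shift passes 1 or a number of a turn 1, either way. A call with a gripper value outside its range is refused whole. "fingers" is the finger opening in mm, from 0 to 87, set as the call begins (left out, the last holds). The fingers move at their own pace and stop on an object; "force" is the grip in N (left out, the last holds). Time passes only in rows, so rows that do not move let the fingers close. It gives the time, the measured TCP pose, the force, the opening and the grip force at its end, in the units of the state.
- read_state(): the state, without advancing time (a new reading comes with each control period).
- viewer.camera(name): name is "side" or "top" or "wrist"; returns a dict with "pixels" (384x512x3 uint8, red, green, blue), "range_z" (384x512 float32, m along the optical axis (not along the pixel's ray), 0 where there is no reading), "fx", "fy", "cx", "cy" (pixels), "xyz" and "orientation" of the camera in the world. Camera axes: x right, y down, z forward; pixel columns grow to the right and rows downward; lengths in m; the calibration is good to about 2 mm. A picture is of the moment at which its call begins.
- r.close_job(): hands the job in; it is judged then, once.
The state is a dict: "time": time; "joint_positions": joint angles; "joint_vel": joint speeds; "joint_torque": joint torques, N m; "ee_pos": TCP position; "eef_rot": TCP orientation; "ft_force": force on the tool from outside, world axes, zero at the start; "torque": the same for the moment, N m; "width": finger opening in m; "grip_force": force on a finger pad.
Only numpy, scipy, OpenCV 4.12 (cv2) and the standard library are available. Lean on these libraries where they do the work, as an engineer would, in place of code of your own. Each camera call takes 0.05 s, during which the arm holds its last target. There are 200 camera calls.

## Working session

There is one attempt and no reset: what is moved stays moved. The work goes in short steps, Python scripts to look and compute and a tool call to move; the robot and the scene stay as the last step left them, time stands still between calls to the robot, and variables do not carry over. Pictures are saved under pics/ and viewed, at most 10 in all, crops included, and the job is handed in when it is done.

Besides the shell and the picture viewer there is one more tool, called after "Request:" as a command line: name --pt "numbers of a row" for each row, then --argument value for the rest. carry_out: Moves the arm, as the interface text tells. Its arguments: {"type":"object","properties":{"moves":{"type":"array","items":{"type":"array","items":{"type":"number"}}},"fingers":{"type":"number"},"force":{"type":"number"}},"required":["moves"]}

```bash
ls; mkdir -p pics; cat > h.py <<'E'
import numpy as np, cv2
from scipy.spatial.transform import Rotation as R
from bench import read_state, viewer, r
def cloud(c):
    z=c["range_z"]; v,u=np.mgrid[:z.shape[0],:z.shape[1]]
    p=np.stack([(u-c["cx"])/c["fx"]*z,(v-c["cy"])/c["fy"]*z,z],-1)
    w=p@R.from_quat(c["orientation"]).as_matrix().T+np.array(c["xyz"])
    w[z==0]=np.nan
    return w
def save(c,n): cv2.imwrite("pics/"+n,c["pixels"][:,:,::-1])
E
python3 - <<'E'
from h import *
a=[]
for n in("top","side"):
    c=viewer.camera(n); np.savez(n+".npz",**c); a.append(c["pixels"]); print(n,c["xyz"],c["orientation"],c["fx"])
    save(c,n+"0.png")
print(read_state(), r.finger_overhang)
E
```

```text
pics
top [ 0.14139692 -0.02393083  1.7032039 ] [-0.70012916  0.70709494 -0.06860053  0.07162309] 465.88845802729
side [-0.07981391 -0.9469058   1.03772292] [ 0.87539889 -0.24510961  0.11355215 -0.40087901] 435.7856519311398
{'time': 0.1, 'joint_positions': array([-1.18459122,  0.33282146, -0.0646969 ,  1.46081175,  0.02162512,
        1.34989826, -0.08850151]), 'joint_vel': array([ 5.68935389e-05, -1.29692288e-03, -1.48299975e-03, -2.56327535e-03,
        1.06103389e-04, -8.84455455e-04,  6.56088390e-04]), 'joint_torque': array([ 1.78409060e-03, -6.24546003e+01,  2.48618791e-02, -3.90713954e+01,
       -6.13780017e-02,  3.67897656e-02,  1.11536897e-04]), 'ee_pos': array([0.24833384, 0.57321023, 0.23584727]), 'eef_rot': array([ 2.02972679e-01,  9.79184204e-01, -6.15207858e-04, -8.68918710e-05]), 'ft_force': array([ 0.57273663, -0.72254176, -0.44978788]), 'torque': array([-0.06666081, -0.03837197,  0.04084759]), 'grip_force': 0.0, 'width': 0.08675475510063317} 0.014
```

View pics/top0.png

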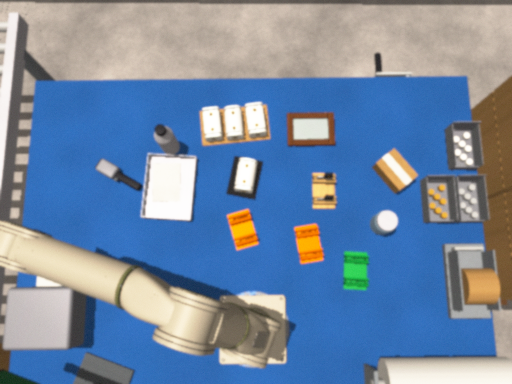

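View pics/side0.png

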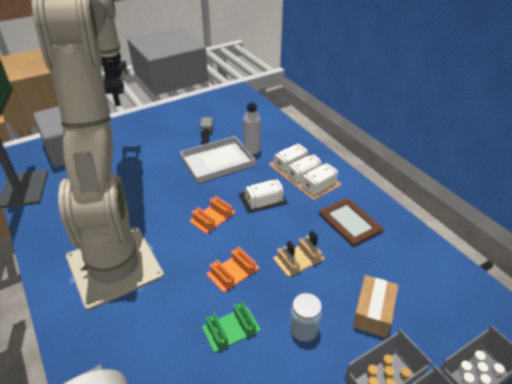

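The top view shows the stand at (324,190), with two black handles at about (328,177) and (329,204). The mat and its insulator are at (245,176), the tray at (169,187). Image up is +x and image left is +y.

```bash
python3 - <<'E'
from h import *
c=dict(np.load("top.npz")); w=cloud(c); im=c["pixels"]; hsv=cv2.cvtColor(im,cv2.COLOR_RGB2HSV)
def rect(m,box,n,plane=None):
    u0,v0,u1,v1=box; mm=np.zeros(m.shape,bool); mm[v0:v1,u0:u1]=m[v0:v1,u0:u1]
    p=w[mm]; p=p[~np.isnan(p[:,0])]
    (cx,cy),(a,b),t=cv2.minAreaRect(p[:,:2].astype(np.float32))
    print(n,len(p),"c",round(cx,4),round(cy,4),"size",round(a,3),round(b,3),"ang",round(t,1),"z",np.round(np.percentile(p[:,2],[5,50,95]),3), "mean",p.mean(0).round(4))
Z=w[...,2]; V=hsv[...,2];S=hsv[...,1]
for n,b in dict(stand=(300,165,345,215),mat=(220,150,268,205),tray=(135,148,202,225)).items():
    notblue=~((hsv[...,0]>95)&(hsv[...,0]<125)&(S>120))
    rect(notblue,b,n)
b=(300,165,345,215)
rect((Z>.075),(300,165,345,190),"h1"); rect((Z>.075),(300,190,345,215),"h2")
rect((V>150)&(S<60)&(Z>.04),(220,150,268,205),"ins")
rect((Z>.03)&(Z<.05),b,"standtop")
rect(Z>.02,(135,148,202,225),"trayrim")
s=cv2.resize(im[140:230,130:350],None,fx=3.6,fy=3.6,interpolation=cv2.INTER_CUBIC)
s2=dict(np.load("side.npz"))["pixels"][150:290,170:340]; s2=cv2.resize(s2,None,fx=4,fy=4,interpolation=cv2.INTER_CUBIC)
cv2.imwrite("pics/s2.png",s2[:,:,::-1])
E
```

```text
stand 935 c 0.4942 -0.2725 size 0.097 0.143 ang 89.4 z [-0.003  0.01   0.094] mean [ 0.4887 -0.268   0.0231]
mat 1076 c 0.5536 0.022 size 0.105 0.158 ang 77.3 z [-0.003  0.043  0.063] mean [0.542  0.0223 0.0315]
tray 3594 c 0.5294 0.3169 size 0.219 0.282 ang 85.8 z [-0.004  0.003  0.029] mean [0.5173 0.3069 0.0059]
h1 43 c 0.5334 -0.2768 size 0.028 0.015 ang 86.0 z [0.078 0.095 0.104] mean [ 0.5314 -0.2755  0.094 ]
h2 37 c 0.4524 -0.2755 size 0.011 0.029 ang 0.3 z [0.08  0.096 0.105] mean [ 0.4523 -0.2749  0.0953]
ins 542 c 0.5497 0.0192 size 0.066 0.119 ang 80.8 z [0.046 0.057 0.064] mean [0.5464 0.0192 0.0565]
standtop 205 c 0.4944 -0.2686 size 0.083 0.109 ang 88.1 z [0.031 0.038 0.046] mean [ 0.4938 -0.2639  0.0381]
trayrim 389 c 0.5237 0.3201 size 0.217 0.264 ang 85.8 z [0.021 0.028 0.064] mean [0.5369 0.3145 0.0318]
```

View pics/s2.png

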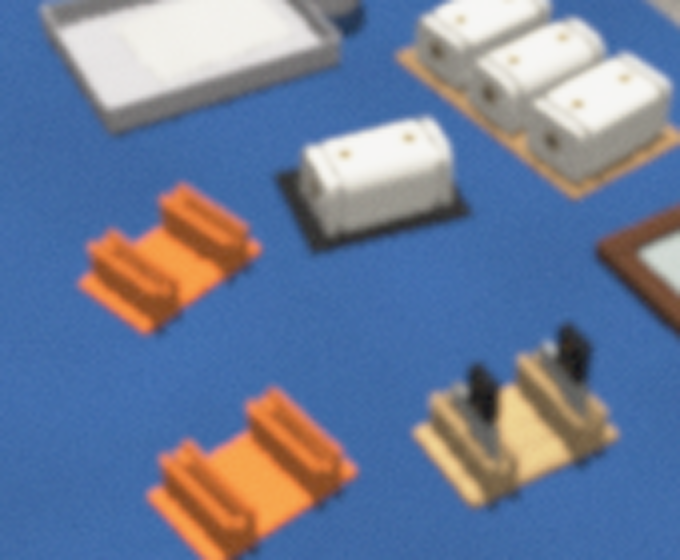

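Request:
carry_out --pt "0 0 -0.18 0 0 0.925" --pt "0 0 -0.18 0 0 0.925" --pt "0 0 -0.18 0 0 0.925" --pt "0 0 -0.18 0 0 0.925" --pt "0 0 -0.18 0 0 0.925" --pt "0 0 -0.18 0 0 0.925" --pt "0 0 -0.18 0 0 0.925" --pt "0 0 -0.18 0 0 0.925" --pt "0 0 -0.18 0 0 0.925" --pt "-0.93 0.63 0 0 0 0" --pt "-0.93 0.63 0 0 0 0" --pt "-0.93 0.63 0 0 0 0" --pt "-0.93 0.63 0 0 0 0" --pt "-0.93 0.63 0 0 0 0" --pt "-0.93 0.63 0 0 0 0" --pt "-0.93 0.63 0 0 0 0" --pt "-0.93 0.63 0 0 0 0" --pt "-0.93 0.63 0 0 0 0" --pt "-0.93 0.63 0 0 0 0" --fingers 50

```text
time: 2.48
ee_pos: [0.5008, 0.2001, 0.3011]
eef_rot: [0.707, 0.707, -0.0, -0.0]
ft_force: [0.8, 0.5, -0.3]
width: 0.05
grip_force: 0.0
```

Request:
carry_out --pt "-0.85 0.1 0 0 0 0" --pt "-0.85 0.1 0 0 0 0" --pt "-0.85 0.1 0 0 0 0" --pt "-0.85 0.1 0 0 0 0" --pt "-0.85 0.1 0 0 0 0" --pt "-0.75 0 0 0 0 0" --pt "0 0 0 0 0 0"

```text
time: 3.35
ee_pos: [0.52, -0.0012, 0.3013]
eef_rot: [0.709, 0.705, -0.0, 0.0]
ft_force: [-0.7, -0.3, -0.7]
width: 0.0502
grip_force: 0.0
```

```bash
python3 - <<'E'
from h import *
c=viewer.camera("wrist"); np.savez("w1.npz",**c); save(c,"w1.png")
s=read_state(); print(c["xyz"],R.from_quat(c["orientation"]).as_matrix().round(3),c["fx"],s["ee_pos"])
E
```

```text
[0.52124024 0.06953702 0.44901834] [[ 1.    -0.005 -0.001]
 [-0.005 -0.965 -0.262]
 [ 0.     0.262 -0.965]] 289.52744005331624 [0.52005582 0.00067655 0.30119743]
```

View pics/w1.png

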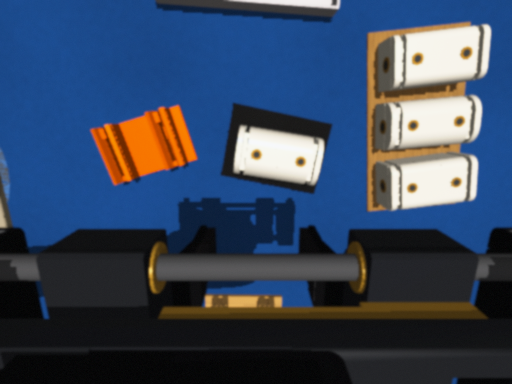

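Request:
carry_out --pt "-0.9 -0.2 0 0 0 0" --pt "-0.9 -0.2 0 0 0 0" --pt "-0.9 -0.2 0 0 0 0" --pt "-0.9 -0.2 0 0 0 0" --pt "-0.9 -0.2 0 0 0 0" --pt "-0.9 0 0 0 0 0" --pt "0 0 0 0 0 0"

```text
time: 4.28
ee_pos: [0.4798, -0.2162, 0.3012]
eef_rot: [0.708, 0.706, -0.0, 0.0]
ft_force: [0.6, 0.8, -0.1]
width: 0.0499
grip_force: 0.0
```

```bash
python3 - <<'E'
from h import *
c=viewer.camera("wrist"); np.savez("w2.npz",**c); save(c,"w2.png")
s=read_state(); print(c["xyz"],s["ee_pos"])
E
```

```text
[ 0.48098215 -0.14527969  0.44890446] [ 0.48024511 -0.21431829  0.3010274 ]
```

View pics/w2.png

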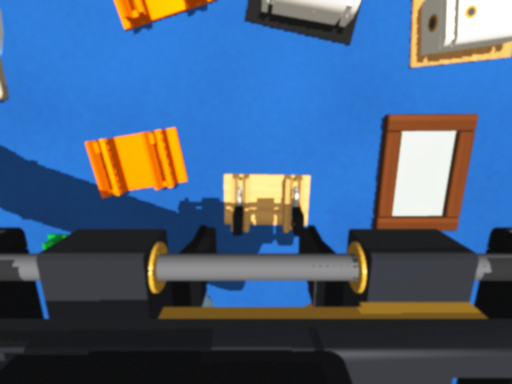

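Wrist view 1 has the block at about (280,155) on its mat, yawed by about -10°. Wrist view 2 has the stand at (267,200) with handles at (238,220) and (297,218), blades extending towards +y (image up). So both notches face +y and the -y long edge is the one to gauge.

```bash
cat >> h.py <<'E'
def axis_fit(m,w):
    p=w[m]; p=p[~np.isnan(p[:,0])]
    (cx,cy),(a,b),t=cv2.minAreaRect((p[:,:2]*1000).astype(np.float32))
    return cx,cy,a,b,t,p
E
python3 - <<'E'
from h import *
c=dict(np.load("w1.npz")); w=cloud(c); hsv=cv2.cvtColor(c["pixels"],cv2.COLOR_RGB2HSV)
box=np.zeros(w.shape[:2],bool); box[95:200,215:335]=1
mat=box&(hsv[...,2]<60)|box&(w[...,2]>.02)
# mat via dark pixels + block
cx,cy,a,b,t,p=axis_fit(box&(w[...,2]>.02),w); print("block",cx,cy,a,b,t)
m=box&~((hsv[...,0]>95)&(hsv[...,0]<125)&(hsv[...,1]>120)&(hsv[...,2]>60))
x=axis_fit(m,w)[:5]; print("mat",x)
for yaw in (-9,):pass
top=p[p[:,2]>np.percentile(p[:,2],60)-.002]
# yaw: from PCA of block side? use rect
yaw=np.radians(t-90 if a<b else t); 
if abs(yaw)>.8: yaw-=np.sign(yaw)*np.pi/2
print("yaw",np.degrees(yaw))
d=p[:,:2]*1000-[cx,cy]; s=d@[np.cos(yaw),np.sin(yaw)]; q=d@[-np.sin(yaw),np.cos(yaw)]
k=abs(s)<40
for lo in range(-38,40,3):
    kk=k&(q>=lo)&(q<lo+3)
    if kk.sum(): print(lo+1.5,kk.sum(),np.percentile(p[kk,2],[15,50,85]).round(4))
c=dict(np.load("w2.npz")); w=cloud(c)
for n,(u0,u1) in dict(L=(225,255),R=(283,312)).items():
    b=np.zeros(w.shape[:2],bool); b[170:232,u0:u1]=1
    print(n,"handle",axis_fit(b&(w[...,2]>.08),w)[:5])
    k=b&(w[...,2]>.045)&(w[...,2]<.08); print(n,"blade",axis_fit(k,w)[:5],w[k].mean(0))
b=np.zeros(w.shape[:2],bool); b[165:232,215:320]=1
hs=cv2.cvtColor(c["pixels"],cv2.COLOR_RGB2HSV)
print("stand",axis_fit(b&(w[...,2]>.03)&(w[...,2]<.045),w)[:5])
E
```

```text
block 549.3317260742188 19.866228103637695 66.35364532470703 116.94375610351562 80.60287475585938
mat (549.8794555664062, 24.002696990966797, 108.27964782714844, 151.08460998535156, 78.08251190185547)
yaw -9.397125244140625
-33.5 14 [0.0426 0.0442 0.045 ]
-30.5 78 [0.0471 0.0496 0.0513]
-27.5 98 [0.0521 0.0529 0.0548]
-24.5 105 [0.0551 0.0559 0.057 ]
-21.5 118 [0.0571 0.0579 0.0589]
-18.5 122 [0.0584 0.0592 0.0601]
-15.5 127 [0.0592 0.0601 0.0609]
-12.5 127 [0.0596 0.0603 0.0611]
-9.5 133 [0.0598 0.0604 0.0613]
-6.5 131 [0.0599 0.0608 0.0614]
-3.5 127 [0.0599 0.0607 0.0617]
-0.5 133 [0.0599 0.0609 0.0618]
2.5 135 [0.0599 0.0608 0.0616]
5.5 135 [0.0599 0.0607 0.0615]
8.5 139 [0.0596 0.0605 0.0613]
11.5 134 [0.0597 0.0606 0.0612]
14.5 136 [0.0593 0.0601 0.0609]
17.5 143 [0.0588 0.0596 0.0604]
20.5 145 [0.0573 0.0582 0.0593]
23.5 141 [0.0555 0.0566 0.0576]
26.5 142 [0.053  0.0542 0.0552]
29.5 143 [0.0485 0.0504 0.0521]
32.5 120 [0.0393 0.0445 0.0469]
L handle (455.1871032714844, -272.91058349609375, 24.06767463684082, 12.003043174743652, 89.20620727539062)
L blade (456.09820556640625, -264.3746337890625, 10.89004135131836, 51.55317687988281, 8.585156440734863) [ 0.45675428 -0.25708952  0.0622666 ]
R handle (526.00439453125, -245.74420166015625, 18.328115463256836, 85.07747650146484, 15.87535572052002)
R blade (534.8564453125, -264.54681396484375, 51.28620529174805, 10.859794616699219, 79.47514343261719) [ 0.53373933 -0.25902949  0.0634892 ]
stand (495.33160400390625, -269.4857482910156, 82.53355407714844, 107.19218444824219, 88.86528778076172)
```

The block's top is flat only to about |q|=12 mm and drops 7.8 mm at |q|=27.5, which means a 22 mm edge. Next I look close at the blades' convex corners to find the 22 mm leaf.

Request:
carry_out --pt "-0.6 0.1 0.5 0 0 0" --pt "-0.6 0.1 0.5 0 0 0" --pt "-0.6 0.1 0.5 0 0 0" --pt "-0.6 0.05 0.5 0 0 0" --pt "0 0 0.5 0 0 0" --pt "0 0 0 0 0 0"

```text
time: 5.08
ee_pos: [0.4943, -0.3083, 0.1997]
eef_rot: [0.707, 0.708, -0.0, -0.002]
ft_force: [-0.1, 0.3, 1.0]
width: 0.0498
grip_force: 0.0
```

```bash
python3 - <<'E'
from h import *
c=viewer.camera("wrist"); np.savez("w3.npz",**c); w=cloud(c); print(read_state()["ee_pos"])
im=c["pixels"]; cv2.imwrite("pics/w3.png",cv2.resize(im[40:240,140:400],None,fx=3,fy=3,interpolation=cv2.INTER_CUBIC)[:,:,::-1])
for n,(x0,x1) in dict(L=(.445,.468),R=(.523,.546)).items():
    k=(w[...,0]>x0)&(w[...,0]<x1)&(w[...,2]>.03)&(w[...,2]<.11)&(w[...,1]>-.32)&(w[...,1]<-.21); p=w[k]
    for lo in np.arange(-.30,-.215,.004):
        q=p[(p[:,1]>=lo)&(p[:,1]<lo+.004)]
        if len(q): zt=q[q[:,2]>q[:,2].max()-.005]; print(n,round(lo+.002,3),len(q),zt[:,2].max().round(4),np.median(zt[:,0]).round(4))
E
```

```text
[ 0.49469382 -0.30874347  0.20092471]
L -0.298 36 0.0625 0.4566
L -0.294 28 0.0403 0.465
L -0.29 79 0.1011 0.4549
L -0.286 114 0.1014 0.4556
L -0.282 112 0.1006 0.4551
L -0.278 110 0.1011 0.4556
L -0.274 107 0.101 0.4557
L -0.27 116 0.101 0.4555
L -0.266 120 0.1014 0.4557
L -0.262 153 0.1011 0.4555
L -0.258 73 0.0623 0.4557
L -0.254 77 0.0624 0.4558
L -0.25 81 0.0607 0.4558
L -0.246 77 0.0588 0.4556
L -0.242 87 0.0555 0.456
L -0.238 89 0.0499 0.4558
L -0.234 90 0.0404 0.4564
L -0.23 75 0.0408 0.457
L -0.226 15 0.04 0.4634
R -0.298 24 0.0575 0.5325
R -0.294 25 0.098 0.5318
R -0.29 99 0.1013 0.5343
R -0.286 104 0.1016 0.5347
R -0.282 106 0.1016 0.5339
R -0.278 109 0.1014 0.5344
R -0.274 115 0.101 0.5352
R -0.27 120 0.1014 0.5347
R -0.266 114 0.1008 0.5345
R -0.262 140 0.1007 0.5346
R -0.258 74 0.063 0.5355
R -0.254 77 0.0627 0.5355
R -0.25 75 0.0628 0.5352
R -0.246 86 0.0623 0.5353
R -0.242 84 0.0603 0.5357
R -0.238 86 0.0541 0.5354
R -0.234 87 0.0409 0.5348
R -0.23 46 0.0402 0.5284
```

View pics/w3.png

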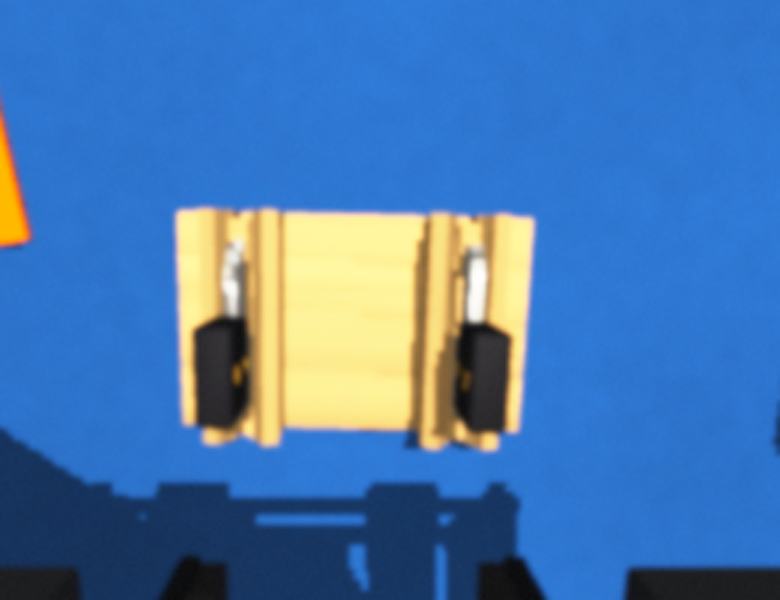

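Left blade (x=.4555) falls away gradually from y=-.252, so it is the 22 mm leaf. The right blade falls only from -.243, so it is the 12 mm leaf. I'll grasp the left one.

Request:
carry_out --pt "0.42 -0.49 0.2 0 0 0.12" --pt "0.41 -0.49 0.2 0 0 0" --pt "0 0 0.6 0 0 0" --pt "0 0 0.6 0 0 0" --pt "0 0 0.6 0 0 0" --pt "0 0 0.5 0 0 0" --pt "0 0 0.33 0 0 0" --pt "0 0 0 0 0 0" --fingers 40

```text
time: 6.12
ee_pos: [0.4554, -0.2764, 0.0801]
eef_rot: [0.713, 0.701, 0.0, -0.0]
ft_force: [-0.1, -0.9, 1.4]
width: 0.0399
grip_force: 0.0
```

Request:
carry_out --pt "0 0 0 0 0 0" --pt "0 0 0 0 0 0" --pt "0 0 0 0 0 0" --pt "0 0 0 0 0 0" --fingers 5 --force 25

```text
time: 6.62
ee_pos: [0.4552, -0.2771, 0.0803]
eef_rot: [0.713, 0.701, 0.0, -0.0]
ft_force: [-0.4, 0.1, 2.6]
width: 0.0122
grip_force: 24.9
```

Request:
carry_out --pt "0 0 -0.1 0 0 0" --pt "0 0 -0.3 0 0 0" --pt "0 0 -0.5 0 0 0" --pt "0 0 -0.7 0 0 0" --pt "0 0 -0.7 0 0 0" --pt "0 0 -0.7 0 0 0" --pt "0 0 0 0 0 0"

```text
time: 7.5
ee_pos: [0.4561, -0.2777, 0.2026]
eef_rot: [0.713, 0.701, 0.001, 0.002]
ft_force: [0.6, -0.2, -0.4]
width: 0.012
grip_force: 24.9
```

```bash
python3 - <<'E'
from h import *
c=viewer.camera("wrist"); np.savez("w4.npz",**c); w=cloud(c); s=read_state(); print(s["ee_pos"],s["ft_force"],s["width"])
T=s["ee_pos"]; d=(w-T)*1000
k=(abs(d[...,0])<12)&(d[...,1]>0)&(d[...,1]<60)&(d[...,2]<10)&(d[...,2]>-70)
p=d[k]
for lo in range(0,60,4):
    q=p[(p[:,1]>=lo)&(p[:,1]<lo+4)]
    if len(q): print(lo+2,len(q),np.percentile(q[:,2],[5,50,95]).round(1),np.median(q[:,0]).round(1))
v,u=np.where(k); print(u.min(),u.max(),v.min(),v.max())
im=c["pixels"]; cv2.imwrite("pics/w4.png",cv2.resize(im[40:300,120:400],None,fx=2.2,fy=2.2)[:,:,::-1])
E
```

```text
[ 0.45556284 -0.27721885  0.20108469] [ 0.38536123 -0.36196017 -1.26868976] 0.011628423621216445
6 85 [-11.8   0.3   9.3] 9.9
10 234 [-11.5  -0.5   9.2] -8.1
14 338 [-16.4  -2.9   8.8] 1.8
18 53 [-18.5 -17.4   7. ] 1.8
22 48 [-19.3 -18.  -16.8] 1.9
26 50 [-20.9 -19.3 -18. ] 2.0
30 53 [-23.3 -21.6 -20.1] 2.1
34 54 [-27.8 -25.5 -23.1] 2.2
38 62 [-41.2 -32.  -27.9] 2.3
231 276 168 243
```

View pics/w4.png

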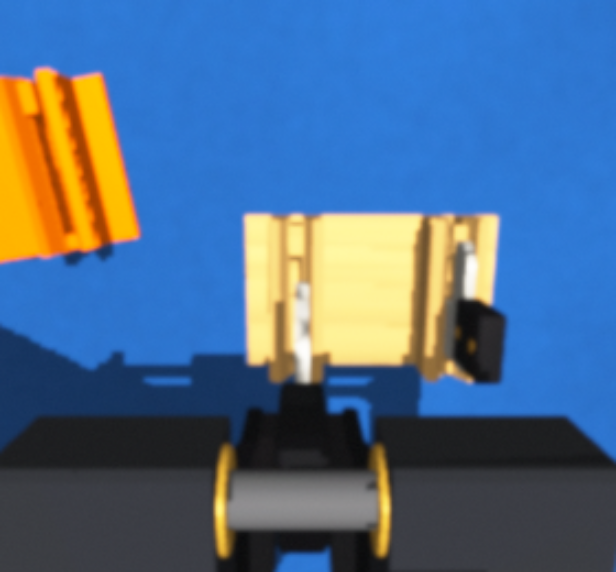

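The leaf hangs straight: blade tip 40 mm and handle centre about +0.5 mm from the TCP. Moving above the block's -y edge, turned to its yaw.

Request:
carry_out --pt "0.4 0.15 0 0 0 0" --pt "0.8 0.26 0 0 0 0" --pt "0.8 0.26 0 0 0 0" --pt "0.8 0.26 0 0 0 0" --pt "0.8 0.26 0 0 0 0" --pt "0.8 0.26 0 0 0 0" --pt "0.8 0.26 0 0 0 0" --pt "0.6 0.18 0 0 0 0.5" --pt "0.34 0.08 0 0 0 0.55" --pt "0 0 0 0 0 0" --pt "0 0 0 0 0 0"

```text
time: 8.93
ee_pos: [0.5386, -0.034, 0.1997]
eef_rot: [0.762, 0.647, -0.0, -0.0]
ft_force: [0.1, -0.7, -1.9]
width: 0.0117
grip_force: 24.9
```

```bash
cat > m.py <<'E'
from h import *
def meas(name=None):
    c=viewer.camera("wrist"); w=cloud(c); s=read_state(); T=s["ee_pos"]; Rm=R.from_quat(s["eef_rot"]).as_matrix()
    print("tcp",T.round(4),"toolyaw",np.degrees(np.arctan2(Rm[1,1],Rm[0,1])).round(2),"tilt",np.degrees(Rm[:2,2]).round(2),"F",s["ft_force"].round(2))
    k=(w[...,2]>.035)&(w[...,2]<.075)&(abs(w[...,0]-.549)<.085)&(abs(w[...,1]-.02)<.06)
    hsv=cv2.cvtColor(c["pixels"],cv2.COLOR_RGB2HSV)
    if name: cv2.imwrite("pics/"+name,c["pixels"][:,:,::-1])
    return c,w,s,T,Rm,k
E
python3 - <<'E'
from m import *
c,w,s,T,Rm,k=meas("w5.png"); np.savez("w5.npz",**c)
# leaf in tool frame
d=((w-T)@Rm)*1000
kl=(abs(d[...,1])<12)&(d[...,0]>16)&(d[...,0]<50)&(d[...,2]>5)&(d[...,2]<50); p=d[kl]
for lo in range(16,48,4):
    q=p[(p[:,0]>=lo)&(p[:,0]<lo+4)]
    if len(q): print(lo+2,len(q),np.percentile(q[:,2],[5,50]).round(1),np.median(q[:,1]).round(1))
k&=~kl
p=w[k]*1000; top=p[p[:,2]>59]
cc=p[:,:2].mean(0)
print(axis_fit(k,w)[:5],"topz",np.median(top[:,2]))
# yaw from sides: bin along s, find extreme q contour at z>45..55
for yaw in (-9.4,):
    a=np.radians(yaw); e=np.array([np.cos(a),np.sin(a)]); n=np.array([-e[1],e[0]])
    dd=p[:,:2]-[549.3,19.9]; S=dd@e; Q=dd@n
    for z0,z1 in((56,58.5),(50,53)):
        for sg in(-1,1):
            m=(p[:,2]>z0)&(p[:,2]<z1)&(abs(S)<40)&(Q*sg>5)
            if m.sum()>20:
                f=np.polyfit(S[m],Q[m],1); print(z0,sg,m.sum(),"yaw",yaw+np.degrees(np.arctan(f[0])),"q",f[1])
E
```

```text
tcp [ 0.5387 -0.0341  0.1999] toolyaw -9.38 tilt [-0.03 -0.01] F [ 0.93 -0.48 -1.09]
18 144 [ 5.9 14.3] 0.9
22 49 [18.4 19.6] 0.9
26 47 [19.4 20.6] 0.9
30 53 [21.1 22.6] 0.9
34 56 [23.8 25.9] 0.9
38 65 [28.7 32.6] 0.9
42 8 [38.9 42.5] 0.9
(549.848876953125, 19.908130645751953, 66.15550994873047, 115.49928283691406, 80.46896362304688) topz 60.36921922629857
56 -1 311 yaw -9.53538434971382 q -22.023600025400498
56 1 387 yaw -9.26938024202178 q 21.737451279225382
50 -1 134 yaw -9.590404916974846 q -28.789583543137827
50 1 187 yaw -9.465975501797512 q 28.585645406761508
```

Request:
carry_out --pt "0 0 0.5 0 0 0" --pt "0 0 0.6 0 0 0" --pt "0 0 0.6 0 0 0" --pt "0 0 0.4 0 0 0" --pt "0.1 0 0.1 0 0 0" --pt "0.1 0 0 0 0 0" --pt "0 0 0.1 0 0 0" --pt "0 0 0 0 0 0" --pt "0 0 0 0 0 0"

```text
time: 10.1
ee_pos: [0.5405, -0.0253, 0.1084]
eef_rot: [0.763, 0.647, 0.0, 0.0]
ft_force: [-0.0, 0.1, -0.3]
width: 0.0121
grip_force: 24.9
```

Request:
carry_out --pt "0 0 0.04 0 0 0" --pt "0 0 0 0 0 0" --pt "0 0 0 0 0 0"

```text
time: 10.48
ee_pos: [0.5404, -0.0252, 0.1065]
eef_rot: [0.763, 0.647, 0.0, -0.0]
ft_force: [0.5, 0.4, -0.9]
width: 0.0119
grip_force: 24.9
```

```bash
python3 - <<'E'
from m import *
meas()
E
```

```text
tcp [ 0.5404 -0.0252  0.1065] toolyaw -9.38 tilt [0. 0.] F [-0.53 -0.78 -1.25]
```

Request:
carry_out --pt "0 0 0.04 0 0 0" --pt "0 0 0.02 0 0 0" --pt "0 0 0 0 0 0" --pt "0 0 0 0 0 0"

```text
time: 11.02
ee_pos: [0.5405, -0.0252, 0.1042]
eef_rot: [0.763, 0.647, 0.0, 0.0]
ft_force: [0.1, -0.2, -0.4]
width: 0.0119
grip_force: 24.9
```

Request:
carry_out --pt "0 0 0.015 0 0 0" --pt "0 0 0 0 0 0"

```text
time: 11.28
ee_pos: [0.5404, -0.0252, 0.1035]
eef_rot: [0.763, 0.647, 0.0, -0.0]
ft_force: [0.2, -0.5, -0.1]
width: 0.0122
grip_force: 24.9
```

Request:
carry_out --pt "0 0 0.015 0 0 0" --pt "0 0 0 0 0 0"

```text
time: 11.52
ee_pos: [0.5405, -0.0253, 0.1032]
eef_rot: [0.763, 0.647, 0.0, -0.0]
ft_force: [-0.9, -0.4, 3.5]
width: 0.0118
grip_force: 24.9
```

Request:
carry_out --pt "0 0 -0.02 0 0 0" --pt "0.04 0 0 0 0 0" --pt "0.04 0 0 0 0 0" --pt "0 0 0 0 0 0"

```text
time: 12.02
ee_pos: [0.5409, -0.0218, 0.1036]
eef_rot: [0.762, 0.647, 0.0, -0.0]
ft_force: [0.5, -0.3, -1.3]
width: 0.0118
grip_force: 24.9
```

Request:
carry_out --pt "0.025 0 0 0 0 0" --pt "0 0 0 0 0 0"

```text
time: 12.28
ee_pos: [0.5411, -0.021, 0.1037]
eef_rot: [0.763, 0.647, 0.0, -0.0]
ft_force: [-0.0, 0.3, -1.0]
width: 0.0116
grip_force: 24.9
```

Request:
carry_out --pt "0.015 0 0 0 0 0" --pt "0 0 0 0 0 0"

```text
time: 12.52
ee_pos: [0.5412, -0.0204, 0.1037]
eef_rot: [0.763, 0.647, 0.0, -0.0]
ft_force: [-0.8, 0.3, -0.5]
width: 0.0117
grip_force: 24.9
```

Request:
carry_out --pt "0.01 0 0 0 0 0" --pt "0 0 0 0 0 0"

```text
time: 12.78
ee_pos: [0.5413, -0.02, 0.1037]
eef_rot: [0.763, 0.647, 0.0, -0.0]
ft_force: [-0.7, -0.3, -1.2]
width: 0.0121
grip_force: 24.9
```

Request:
carry_out --pt "0.01 0 0 0 0 0" --pt "0 0 0 0 0 0"

```text
time: 13.02
ee_pos: [0.5413, -0.0196, 0.1037]
eef_rot: [0.763, 0.647, 0.0, -0.0]
ft_force: [0.5, 0.0, -1.7]
width: 0.0116
grip_force: 24.9
```

Request:
carry_out --pt "0.01 0 0 0 0 0" --pt "0 0 0 0 0 0"

```text
time: 13.28
ee_pos: [0.5414, -0.0192, 0.1037]
eef_rot: [0.763, 0.647, 0.0, -0.0]
ft_force: [0.2, -0.4, -0.4]
width: 0.0118
grip_force: 24.9
```

Request:
carry_out --pt "0.008 0 0 0 0 0" --pt "0 0 0 0 0 0"

```text
time: 13.52
ee_pos: [0.5415, -0.0189, 0.1037]
eef_rot: [0.763, 0.647, 0.0, -0.0]
ft_force: [-0.3, -0.6, 0.1]
width: 0.0117
grip_force: 24.9
```

Request:
carry_out --pt "0.008 0 0 0 0 0" --pt "0 0 0 0 0 0"

```text
time: 13.78
ee_pos: [0.5415, -0.0186, 0.1037]
eef_rot: [0.763, 0.647, 0.0, -0.0]
ft_force: [0.0, -0.1, -0.2]
width: 0.0116
grip_force: 24.9
```

Request:
carry_out --pt "0.01 0 0 0 0 0" --pt "0 0 0 0 0 0"

```text
time: 14.02
ee_pos: [0.5415, -0.0184, 0.1037]
eef_rot: [0.763, 0.647, -0.0, 0.0]
ft_force: [0.8, 0.0, -1.2]
width: 0.0119
grip_force: 24.9
```

Request:
carry_out --pt "0.008 0 0 0 0 0" --pt "0 0 0 0 0 0"

```text
time: 14.28
ee_pos: [0.5416, -0.0182, 0.1037]
eef_rot: [0.763, 0.647, -0.0, 0.0]
ft_force: [0.1, -1.6, -1.2]
width: 0.0117
grip_force: 24.9
```

Request:
carry_out --pt "0.008 0 0 0 0 0" --pt "0 0 0 0 0 0"

```text
time: 14.52
ee_pos: [0.5416, -0.018, 0.1037]
eef_rot: [0.763, 0.647, -0.0, 0.0]
ft_force: [-1.0, -3.8, -0.1]
width: 0.0117
grip_force: 24.9
```

Request:
carry_out --pt "-0.002 0 0.01 0 0 0" --pt "0 0 0 0 0 0"

```text
time: 14.78
ee_pos: [0.5417, -0.018, 0.1035]
eef_rot: [0.763, 0.647, -0.0, 0.0]
ft_force: [-1.4, -4.5, 4.3]
width: 0.0116
grip_force: 24.9
```

Request:
carry_out --pt "0 0 0.005 0 0 0" --pt "0 0 0 0 0 0"

```text
time: 15.02
ee_pos: [0.5417, -0.0181, 0.1035]
eef_rot: [0.763, 0.647, 0.0, 0.0]
ft_force: [-2.9, -4.9, 5.7]
width: 0.012
grip_force: 24.9
```

Request:
carry_out --pt "-0.004 0 -0.008 0 0 0" --pt "0 0 0 0 0 0"

```text
time: 15.28
ee_pos: [0.5417, -0.018, 0.1035]
eef_rot: [0.763, 0.647, 0.0, 0.0]
ft_force: [-1.4, -4.3, 2.8]
width: 0.0117
grip_force: 24.9
```

```bash
python3 - <<'E'
from m import *
c,w,s,T,Rm,k=meas()
for i in range(4):
    viewer.camera("wrist"); s=read_state(); print(s["ft_force"].round(1))
d=((w-T)@Rm)*1000
kl=(abs(d[...,1])<6)&(d[...,0]>16)&(d[...,0]<50)&(d[...,2]>5)&(d[...,2]<50)
k&=~kl
print(axis_fit(k,w)[:5])
c=viewer.camera("side"); cv2.imwrite("pics/s3.png",cv2.resize(c["pixels"][140:240,200:330],None,fx=6,fy=6,interpolation=cv2.INTER_CUBIC)[:,:,::-1])
E
```

```text
tcp [ 0.5417 -0.018   0.1035] toolyaw -9.39 tilt [ 0.01 -0.  ] F [-2.01 -5.16  2.5 ]
[-2.3 -3.9  3.7]
[-1.3 -5.1  3.2]
[-1.4 -4.3  3.4]
[-1.7 -5.9  3.8]
(549.4612426757812, 19.574522018432617, 66.04267883300781, 116.01314544677734, 80.50713348388672)
```

View pics/s3.png

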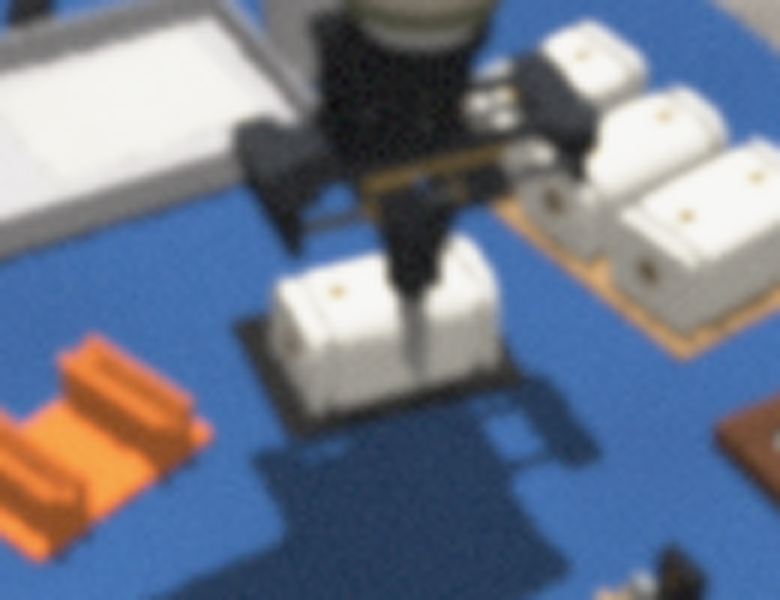

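The side view shows the leaf seated mid-edge (about (415,330)) with the block unmoved on the mat. I'll ease the side press slightly and hold.

Request:
carry_out --pt "-0.004 0 0 0 0 0" --pt "0 0 0 0 0 0" --pt "0 0 0 0 0 0" --pt "0 0 0 0 0 0"

```text
time: 16.08
ee_pos: [0.5417, -0.018, 0.1035]
eef_rot: [0.763, 0.647, 0.0, 0.0]
ft_force: [-0.9, -3.8, 3.2]
width: 0.0118
grip_force: 24.9
```

Request:
carry_out --pt "0 0 0 0 0 0" --pt "0 0 0 0 0 0" --pt "0 0 0 0 0 0" --pt "0 0 0 0 0 0" --pt "0 0 0 0 0 0" --pt "0 0 0 0 0 0" --pt "0 0 0 0 0 0" --pt "0 0 0 0 0 0" --pt "0 0 0 0 0 0" --pt "0 0 0 0 0 0" --pt "0 0 0 0 0 0" --pt "0 0 0 0 0 0"

```text
time: 17.58
ee_pos: [0.5416, -0.018, 0.1035]
eef_rot: [0.763, 0.647, 0.0, -0.0]
ft_force: [-1.0, -4.9, 4.1]
width: 0.0119
grip_force: 24.9
```

Seated with about 4 N on each face and held for over 2 s. Now retreating and carrying the leaf to the tray.

Request:
carry_out --pt "-0.05 0 -0.01 0 0 0" --pt "-0.25 0 0 0 0 0" --pt "0 0 -0.6 0 0 0" --pt "0 0 -0.8 0 0 0" --pt "0 0 -0.8 0 0 0" --pt "0 0 -0.7 0 0 0" --pt "0 0 -0.1 0 0 0" --pt "0 0 0 0 0 0"

```text
time: 18.58
ee_pos: [0.5393, -0.0298, 0.2231]
eef_rot: [0.763, 0.647, -0.0, -0.0]
ft_force: [-0.1, 0.8, -0.6]
width: 0.0116
grip_force: 24.9
```

Request:
carry_out --pt "0.4 -0.15 0 0 0 0" --pt "0.8 -0.31 0 0 0 0" --pt "0.8 -0.31 0 0 0 0" --pt "0.8 -0.31 0 0 0 0" --pt "0.8 -0.31 0 0 0 0" --pt "0.8 -0.31 0 0 0 0" --pt "0.8 -0.31 0 0 0 0" --pt "0.8 -0.31 0 0 0 0" --pt "0.8 -0.31 0 0 0 0" --pt "0.6 -0.3 0 0 0 0" --pt "0.4 -0.15 0 0 0 0" --pt "0 0 0 0 0 0"

```text
time: 20.08
ee_pos: [0.4684, 0.2986, 0.2229]
eef_rot: [0.762, 0.648, -0.001, 0.0]
ft_force: [-0.1, -0.8, -2.2]
width: 0.0118
grip_force: 24.9
```

```bash
python3 - <<'E'
from m import *
c,w,s,T,Rm,k=meas(); print(s["joint_positions"].round(2))
t=dict(np.load("top.npz")); w=cloud(t); Z=w[...,2]
def st(n,box,m):
    u0,v0,u1,v1=box; b=np.zeros(Z.shape,bool); b[v0:v1,u0:u1]=1; b&=m; b&=~np.isnan(Z); p=w[b]; print(n,np.percentile(p,[1,50,99],axis=0).round(3).tolist())
st("bottle",(145,115,190,160),Z>.08)
st("rim",(135,150,202,225),(Z>.02)&(Z<.04))
st("scanner",(90,150,142,195),Z>.02)
E
```

```text
tcp [0.469  0.2974 0.2232] toolyaw -9.39 tilt [-0.04 -0.06] F [ 0.49 -0.03 -0.96]
[-1.04  0.19  0.45  1.69 -0.09  1.28 -0.74]
bottle [[0.637, 0.271, 0.084], [0.656, 0.295, 0.157], [0.692, 0.334, 0.213]]
rim [[0.387, 0.206, 0.02], [0.52, 0.322, 0.027], [0.644, 0.427, 0.038]]
scanner [[0.506, 0.415, 0.02], [0.562, 0.507, 0.036], [0.611, 0.57, 0.049]]
```

Request:
carry_out --pt "0 0 0 -0.88 0 0" --pt "0 0 0 -0.88 0 0" --pt "0 0 0 -0.88 0 0" --pt "0 0 0 -0.88 0 0" --pt "0 0 0 -0.88 0 0" --pt "0 0 0 0 0 0" --pt "0 0 0 0 0 0"

```text
time: 21.0
ee_pos: [0.4698, 0.297, 0.2242]
eef_rot: [0.728, 0.616, 0.195, 0.23]
ft_force: [0.8, 1.1, -0.1]
width: 0.0116
grip_force: 24.9
```

```bash
python3 - <<'E'
from m import *
s=read_state(); M=R.from_quat(s["eef_rot"]).as_matrix(); T=s["ee_pos"]
print(T,s["joint_positions"].round(2)); print(M.round(3)); print("foot",(T+M@[0.006,0,.0735]).round(4))
E
```

```text
[0.46977623 0.29700927 0.22415372] [-1.27 -0.05  0.29  2.05  0.7   0.98 -1.5 ]
[[ 0.165  0.807  0.567]
 [ 0.986 -0.135 -0.095]
 [ 0.     0.574 -0.819]]
foot [0.5124 0.296  0.164 ]
```

Request:
carry_out --pt "0 -0.28 0.4 0 0 0" --pt "0 -0.28 0.4 0 0 0" --pt "0 -0.28 0.4 0 0 0" --pt "0 -0.28 0.4 0 0 0" --pt "0 -0.28 0.4 0 0 0" --pt "0 -0.28 0.4 0 0 0" --pt "0 -0.28 0.4 0 0 0" --pt "0 -0.14 0.2 0 0 0" --pt "0 0 0 0 0 0" --pt "0 0 0 0 0 0"

```text
time: 22.25
ee_pos: [0.4701, 0.2982, 0.0782]
eef_rot: [0.727, 0.616, 0.196, 0.23]
ft_force: [-0.3, 0.0, -1.1]
width: 0.0118
grip_force: 24.9
```

```bash
python3 - <<'E'
from m import *
s=read_state(); M=R.from_quat(s["eef_rot"]).as_matrix(); T=s["ee_pos"]
print(T,s["joint_positions"].round(2),s["ft_force"].round(1)); print("foot",(T+M@[0.006,0,.0735]).round(4))
E
```

```text
[0.47006949 0.2981805  0.07820312] [-1.27  0.18  0.31  2.19  0.85  0.69 -1.78] [-0.3  0.  -1.1]
foot [0.5129 0.2972 0.0182]
```

Request:
carry_out --pt "0 -0.07 0.1 0 0 0" --pt "0 -0.07 0.1 0 0 0" --pt "0 0 0 0 0 0" --pt "0 0 0 0 0 0"

```text
time: 22.75
ee_pos: [0.4695, 0.298, 0.0676]
eef_rot: [0.727, 0.617, 0.196, 0.231]
ft_force: [0.6, -0.1, -0.3]
width: 0.0116
grip_force: 24.9
```

Request:
carry_out --pt "0 -0.015 0.02 0 0 0" --pt "0 0 0 0 0 0" --pt "0 0 0 0 0 0"

```text
time: 23.12
ee_pos: [0.4695, 0.298, 0.0667]
eef_rot: [0.727, 0.617, 0.196, 0.231]
ft_force: [0.1, -0.8, -1.6]
width: 0.0116
grip_force: 24.9
```

Request:
carry_out --pt "0 -0.015 0.02 0 0 0" --pt "0 0 0 0 0 0" --pt "0 0 0 0 0 0"

```text
time: 23.5
ee_pos: [0.4695, 0.2979, 0.0656]
eef_rot: [0.727, 0.617, 0.196, 0.231]
ft_force: [-0.2, 0.2, -1.1]
width: 0.0123
grip_force: 24.9
```

Request:
carry_out --pt "0 0 0 0 0 0" --pt "0 0 0 0 0 0" --pt "0 0 0 0 0 0" --pt "0 0 0 0 0 0" --pt "0 -0.1 0 0 0 0" --pt "0 -0.1 0 0 0 0" --pt "0 -0.1 0 0 0 0" --pt "0 -0.1 0 0 0 0" --pt "0 -0.1 0 0 0 0" --pt "0 -0.1 0 0 0 0" --pt "0 0 0 0 0 0" --pt "0 0 0 0 0 0" --fingers 36

```text
time: 25.0
ee_pos: [0.4502, 0.3013, 0.0519]
eef_rot: [0.727, 0.617, 0.196, 0.231]
ft_force: [-0.2, -0.4, 0.3]
width: 0.0362
grip_force: 0.2
```

```bash
python3 - <<'E'
from m import *
c,w,s,T,Rm,k=meas(); cv2.imwrite("pics/w6.png",c["pixels"][:,:,::-1])
c=viewer.camera("side"); a=cv2.resize(c["pixels"][110:210,140:290],(600,400),interpolation=cv2.INTER_CUBIC)
b=cv2.imread("pics/w6.png")[:,:,::-1]; b=cv2.resize(b,(266,200))
o=np.zeros((600,600,3),np.uint8); o[:400]=a; o[400:,:266]=b; cv2.imwrite("pics/m6.png",o[:,:,::-1])
E
```

```text
tcp [0.4502 0.3012 0.0519] toolyaw -9.39 tilt [32.59 -5.38] F [-0.37  0.41  0.48]
```

View pics/m6.png

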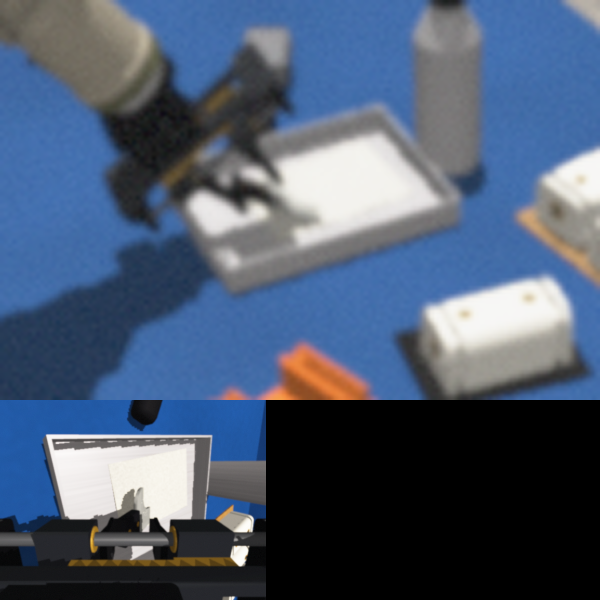

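The leaf leans on the lower finger inside the tray, with its foot on the docket. Withdrawing along the fingers.

Request:
carry_out --pt "0 0 -0.3 0 0 0" --pt "0 0 -0.5 0 0 0" --pt "0 0 -0.5 0 0 0" --pt "0 0 -0.5 0 0 0" --pt "0 0 -0.6 0 0 0" --pt "0 0 -0.8 0 0 0" --pt "0 0 -0.8 0 0 0" --pt "0 0 0 0 0 0" --pt "0 0 0 0 0 0"

```text
time: 26.22
ee_pos: [0.3592, 0.3159, 0.1823]
eef_rot: [0.727, 0.617, 0.196, 0.23]
ft_force: [0.0, -0.5, 0.2]
width: 0.0363
grip_force: 0.0
```

```bash
python3 - <<'E'
from m import *
c,w,s,T,Rm,k=meas(); a=c["pixels"]
c=viewer.camera("top"); t=c["pixels"]; w=cloud(c); np.savez("top2.npz",**c)
o=np.zeros((600,800,3),np.uint8); o[:288,:384]=cv2.resize(a,(384,288)); o[:384//1*3//4,384:768]=cv2.resize(t,(384,288))
c=viewer.camera("side"); o[288:588,:400]=cv2.resize(c["pixels"],(400,300)); o[288:588,400:800]=cv2.resize(c["pixels"][110:200,160:280],(400,300),interpolation=cv2.INTER_CUBIC)
cv2.imwrite("pics/m7.png",o[:,:,::-1])
E
```

```text
tcp [0.3593 0.3155 0.182 ] toolyaw -9.39 tilt [32.56 -5.44] F [-0.19 -0.52  0.24]
```

View pics/m7.png

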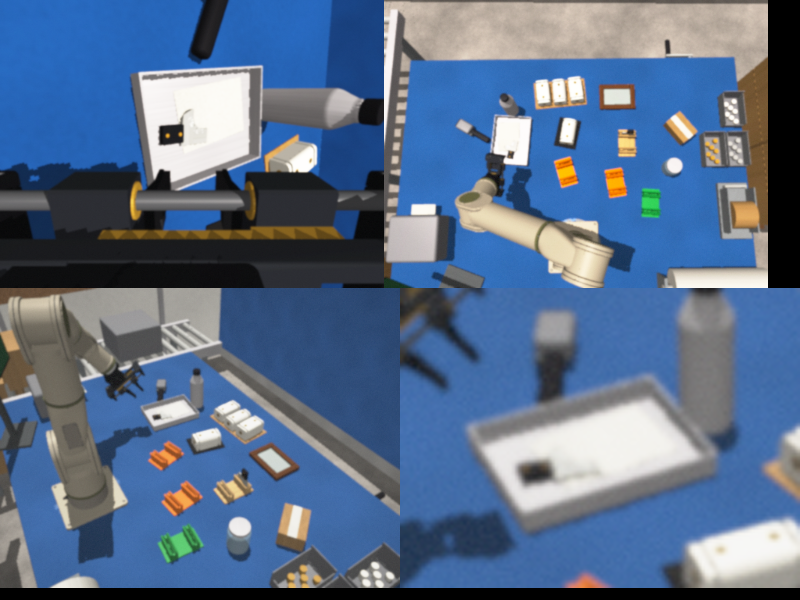

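The leaf lies flat in the tray, with its handle at (172,134) in the wrist panel. The other leaf stands in the stand, the block is on the mat, and nothing else has moved. Handing in.

```bash
python3 -c "
from bench import r; print(r.close_job())"
```

```text
the job is handed in; nothing more can be done
None
```

The 22 mm leaf fitted the block's edge: I held it seated with about 4 N on top and 4–5 N on the side for over 2 s, laid it flat in the order tray, and handed the job in at about 26 s. I never tried the 12 mm leaf, which still stands in its slot, because depth images had shown a 22 mm edge and which leaf was which. The absence of a gap is inferred from that and from both flats touching.

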